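# Put the microscope's objectives back into their storage cases

## Task

Put the microscope's four loose objective lenses away: stand each one, glass up, in the base of its own storage case - the widest lens in the widest base, and so on down to the slimmest lens in the smallest base - so that it rests flat on the floor inside the rim. Set each lens down rather than dropping it, never tip one over, and leave the two specimen pots with the cream caps where they stand.

Things in the scene. Friction and masses are not known exactly. Their poses are not given: they have to be found in the camera images.
- obj_macro_center (a point): macro objective: the widest lens, a squat barrel with a broad front glass; black metal with a silver line, standing upright and loose on the bench, mount end down and glass up. Round: 60 mm diameter from 5 mm above its foot up to 40 mm (grip it there, from above, at any yaw), foot ring 54 mm diameter, total height 56 mm, about 200 g. This point is on its axis half-way up, 28 mm above its foot; z axis up, along the lens.
- obj_low_center (a point): low-power objective: the second widest lens; black metal with a silver line, standing upright and loose on the bench, mount end down and glass up. Round: 48 mm diameter from 5 mm above its foot up to 43 mm (grip it there, from above, at any yaw), foot ring 42 mm diameter, total height 60 mm, about 160 g. This point is on its axis half-way up, 30 mm above its foot; z axis up, along the lens.
- obj_medium_center (a point): medium-power objective: the third widest and the tallest lens, with a narrowed nose; black metal with a silver line, standing upright and loose on the bench, mount end down and glass up. Round: 37 mm diameter from 5 mm above its foot up to 50 mm (grip it there, from above, at any yaw), foot ring 31 mm diameter, total height 70 mm, about 120 g. This point is on its axis half-way up, 35 mm above its foot; z axis up, along the lens.
- obj_high_center (a point): high-power objective: the slimmest lens, with a brass mount ring and a narrow nose; black metal with a silver line, standing upright and loose on the bench, mount end down and glass up. Round: 27 mm diameter from 5 mm above its foot up to 42 mm (grip it there, from above, at any yaw), foot ring 21 mm diameter, total height 58 mm, about 60 g. This point is on its axis half-way up, 29 mm above its foot; z axis up, along the lens.
- case_macro_floor (a point): base of the storage case of the 60 mm objective, the widest of four: a low open black round cup with a grey felt floor, fixed on the bench. Inside diameter 76 mm (8 mm play all round the lens), outside 82 mm, wall top 10 mm above the bench, inner floor 3 mm above the bench. This point is the centre of the inner floor, 7 mm below the wall top; z axis up.
- case_low_floor (a point): base of the storage case of the 48 mm objective, the second widest of four: a low open black round cup with a grey felt floor, fixed on the bench. Inside diameter 64 mm (8 mm play all round the lens), outside 70 mm, wall top 10 mm above the bench, inner floor 3 mm above the bench. This point is the centre of the inner floor, 7 mm below the wall top; z axis up.
- case_medium_floor (a point): base of the storage case of the 37 mm objective, the third widest of four: a low open black round cup with a grey felt floor, fixed on the bench. Inside diameter 53 mm (8 mm play all round the lens), outside 59 mm, wall top 10 mm above the bench, inner floor 3 mm above the bench. This point is the centre of the inner floor, 7 mm below the wall top; z axis up.
- case_high_floor (a point): base of the storage case of the 27 mm objective, the smallest of four: a low open black round cup with a grey felt floor, fixed on the bench. Inside diameter 43 mm (8 mm play all round the lens), outside 49 mm, wall top 10 mm above the bench, inner floor 3 mm above the bench. This point is the centre of the inner floor, 7 mm below the wall top; z axis up.
- pot_wide_center (a point): closed clear specimen pot with a cream screw cap and a stone inside, 54 mm diameter, 40 mm tall, loose; not to be moved. This point is on its axis half-way up.
- pot_small_center (a point): closed clear specimen pot with a cream screw cap and a stone inside, 42 mm diameter, 46 mm tall, loose; not to be moved. This point is on its axis half-way up.

How it is judged:
By the outcome, as a careful person would: the job done as asked, in the order asked, and still so for the second after the job is handed in, with the robot touching nothing.
It also fails if it takes over 115 s, if anything falls off the work surface, if the arm or the gripper's body presses on something with over 40 N, if the wrist force passes 120 N, or if a joint passes its speed limit or range.

## Robot

A 6-joint arm with a two-finger parallel gripper is mounted at the origin on the work surface. World frame = base frame: x ahead of the robot, y to its left, z up, the work surface at z = 0. Lengths are in m, angles in rad, forces in N, time in s.
With the tool pointing down it reaches from about 0.4 to 0.825 m from the base axis. Payload 7 kg.
Tool frame: the origin (TCP) lies at the very end of the fingers, on their centre line; the grasp point (between the pads) lies 19 mm behind it; y points along the fingers, z is the direction in which the jaws open and shut, and the axes are right-handed (so a half turn about y gives the same grasp; the last joint's range is limited). The gripper opens to 88 mm and grips with 3 to 60 N. Pads are 19 mm wide; open, the fingers measure 130 mm over their backs; the gripper's body (78 mm by 193 mm) begins 47 mm behind the grasp point.
Start: joints at [1.554, 0.359, 0.012, 0, -1.224, -0.288], TCP at [0.203, 0.644, 0.227] pointing down, gripper open.
Joint ranges: [-3.07, 3.07], [-1.43, 2.12], [-1.02, 1.25], [-3.03, 1.67], [-3.05, -0], [-3.03, 3.03]. Speed limits (rad/s): [2.39, 2.39, 3.01, 3.14, 3.14, 3.14].

## Interface

Orientations are given as [roll, pitch, yaw] about the fixed x, y, z axes, in that order (R = Rz(yaw) Ry(pitch) Rx(roll)).
In Python, from station import get_state, grab_frame, job_done, regions_of gives the robot as it stands.
- The arm moves only by the tool drive_tool, never from a script. Its argument "rows" is a list of rows, each a list of 3 entries, a list of its own where there are three numbers: the shift along the world's x, y, z as a fraction of full scale, then the turn about the world's z as a fraction of full scale, then the opening, from 0 (shut) to 1 (fully open). A call has 1 to 12 rows; each row is the pose to reach, as a shift and turn from the pose commanded when the call began; what a row does not reach only later rows make up. Full scale, the value 1, is 30 cm for a shift and 90 degrees for a turn. A row lasts 1/10 s, in which the tool goes at most 50 mm and 8.59 degrees, less where a joint would pass 70% of its speed; a pose out of reach is approached as far as the arm can. A call with a number of a shift or a turn outside -1 to 1 is refused whole. A call with a gripper value outside its range is refused whole. The fingers move at their own pace and stop on an object; "newtons" is the grip in N (left out, the last holds). Time passes only in rows, so rows that repeat a pose let the fingers close. It gives the time, the measured TCP pose, the force and the opening at its end, in the units of the state.
- get_state(): the state, without advancing time (a new reading comes with each control period).
- grab_frame(name): name is "scene" or "top"; returns a dict with "img" (480x640x3 uint8, blue, green, red), "fx", "fy", "cx", "cy" (pixels), "T" (4x4, takes a point from camera to world coordinates). Camera axes: x right, y down, z forward; pixel columns grow to the right and rows downward; lengths in m; the calibration is good to about 2 mm. A picture is of the moment at which its call begins. There is no depth.
- job_done(): hands the job in, once; it reports no verdict.
Trained networks look in a picture, given as the dict that the camera call returned (one of the last four; its "shot" number tells which), for a name from the list of things; names that differ only in an ending like _2 or _b are one class to them, and where a whole thing is asked for, a point or a joint stands for the part that bears it (a point fixed in the world has none). Each returns a list of dicts, best first, with "confidence" (0 to 1); they miss things now and then, are a little off and sometimes report something else, mostly with a low value. They report only what shows in the picture. A call takes as long as a camera call.
- regions_of(picture, thing): "pixels" (480x640 bool, what is visible of it) and "box" ([left, top, right, bottom] in pixels, round what is visible of it).
The state is a dict: "t": time; "q": joint angles; "qd": joint speeds; "joint_efforts": joint torques, N m; "eef_pos": TCP position; "ee_rot": TCP orientation; "force": force on the tool from outside, world axes, zero at the start; "moment": the same for the moment, N m; "width": finger opening in m.
Only numpy, scipy, OpenCV 4.12 (cv2) and the standard library are available. Lean on these libraries where they do the work, as an engineer would, in place of code of your own. Each camera call takes 0.05 s, during which the arm holds its last target. There are 200 camera calls.

## Working session

There is one attempt and no reset: what is moved stays moved. The work goes in short steps, Python scripts to look and compute and a tool call to move; the robot and the scene stay as the last step left them, time stands still between calls to the robot, and variables do not carry over. Pictures are saved under pics/ and viewed, about 12 in all and at most 16, crops included, and the job is handed in when it is done.

Besides the shell and the picture viewer there is one more tool, called after "Call:" by a JSON object that holds its "name" and its "arguments". drive_tool: Moves the arm, as the interface text tells. Its arguments: {"type":"object","properties":{"rows":{"type":"array"},"newtons":{"type":"number"}},"required":["rows"]}

```bash
ls; mkdir -p pics; python3 - <<'E'
from station import *
import cv2
s=get_state();print({k:s[k] for k in('t','eef_pos','ee_rot','width','force')})
for n in('scene','top'):
    f=grab_frame(n);cv2.imwrite(f'pics/{n}0.png',f['img']);print(n,f['fx'],f['fy'],f['cx'],f['cy'],f['T'])
    for t in 'obj_macro obj_low obj_medium obj_high case_macro case_low case_medium case_high pot_wide pot_small'.split():
        t+= '_center' if t[0]!='c' else '_floor'
        try: print(t,[(round(r['confidence'],2),r['box']) for r in regions_of(f,t)[:3]])
        except Exception as e: print(t,e)
E
```

```text
pics
{'t': 0.0, 'eef_pos': array([0.2024325 , 0.64341716, 0.22561357]), 'ee_rot': array([-1.56911506e+00,  1.42029335e-04,  2.83664596e+00]), 'width': 0.08763615476070603, 'force': array([0.55818308, 0.14771206, 0.74777412])}
scene 469.3921865275278 469.3921865275278 316.464621794889 245.06481570197306 [[ 6.91125051e-02  7.67766882e-01 -6.36990955e-01  1.07332144e+00]
 [ 9.97608845e-01 -5.33384388e-02  4.39500110e-02 -4.04330654e-02]
 [-2.32740178e-04 -6.38505306e-01 -7.69617385e-01  6.65749217e-01]
 [ 0.00000000e+00  0.00000000e+00  0.00000000e+00  1.00000000e+00]]
obj_macro_center [(0.96, [230.4, 237.0, 263.0, 282.4])]
obj_low_center [(0.62, [334.2, 191.5, 358.0, 223.7])]
obj_medium_center [(0.88, [466.0, 231.4, 492.3, 265.7])]
obj_high_center [(0.93, [130.3, 195.3, 148.9, 220.9])]
case_macro_floor [(0.78, [459.0, 190.7, 506.6, 226.7])]
case_low_floor [(0.85, [187.2, 202.8, 229.5, 236.4])]
case_medium_floor [(0.89, [394.2, 198.1, 424.4, 219.3])]
case_high_floor [(0.72, [264.4, 295.0, 299.0, 331.0])]
pot_wide_center [(0.76, [151.9, 246.8, 187.8, 282.6])]
pot_small_center [(0.62, [32
[... 237 characters left out ...]
037975  1.21834621]
 [ 0.          0.          0.          1.        ]]
obj_macro_center [(0.9, [370.9, 233.6, 395.5, 265.3])]
obj_low_center [(0.79, [285.2, 289.4, 303.9, 313.9])]
obj_medium_center [(0.54, [187.9, 237.9, 205.8, 257.4]), (0.51, [429.9, 236.9, 454.8, 265.4])]
obj_high_center [(0.48, [470.1, 297.4, 486.4, 317.7])]
case_macro_floor [(0.69, [152.7, 288.2, 192.2, 324.3])]
case_low_floor [(0.84, [400.3, 288.1, 433.0, 319.5])]
case_medium_floor [(0.6, [221.3, 293.3, 250.5, 318.8])]
case_high_floor [(0.73, [345.6, 195.6, 365.0, 221.4])]
pot_wide_center [(0.93, [431.1, 236.7, 457.2, 263.8])]
pot_small_center [(0.76, [303.1, 241.9, 324.6, 266.7]), (0.44, [345.6, 196.1, 366.2, 221.3])]
```

View pics/top0.png

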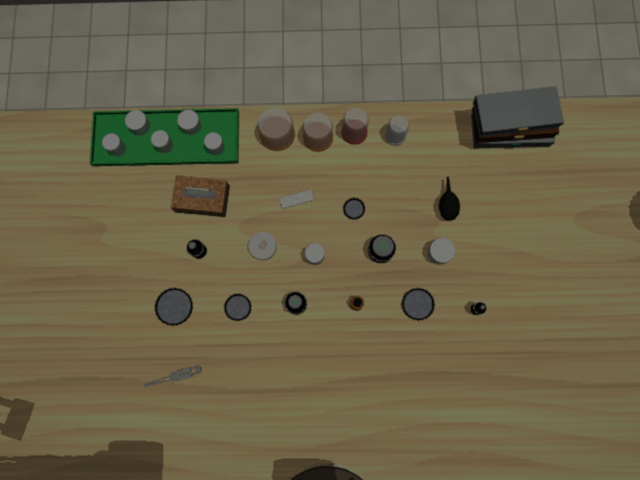

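View pics/scene0.png

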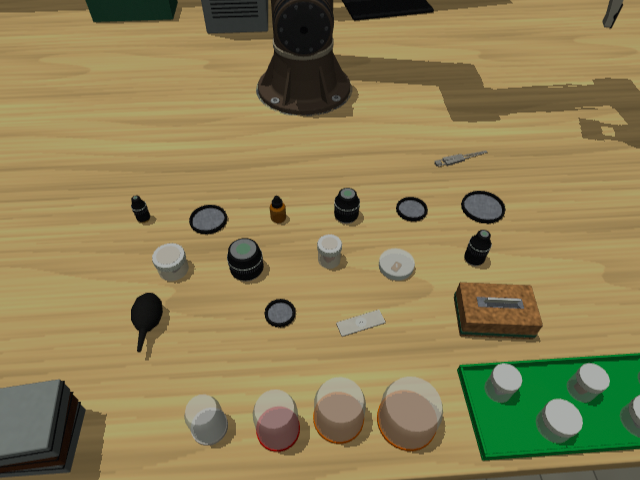

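The four lenses, four cups and two pots are clear in both views. The brown dropper bottle (top view 356,303), white dish, rubber bulb and others are distractors. Next I fit known silhouettes to the masks.

```bash
cat > h.py <<'E'
from station import *
import cv2, numpy as np
from scipy.optimize import minimize
P={ # profile: (z, diameter)
'obj_macro_center':[(0,54),(5,60),(40,60),(56,48)],'obj_low_center':[(0,42),(5,48),(43,48),(60,34)],
'obj_medium_center':[(0,31),(5,37),(50,37),(70,22)],'obj_high_center':[(0,21),(5,27),(42,27),(58,14)],
'case_macro_floor':[(0,82),(10,82)],'case_low_floor':[(0,70),(10,70)],'case_medium_floor':[(0,59),(10,59)],'case_high_floor':[(0,49),(10,49)],
'pot_wide_center':[(0,54),(40,54)],'pot_small_center':[(0,42),(46,42)]}
A=np.linspace(0,2*np.pi,40)
def proj(f,X):
    T=f['T'];c=(X-T[:3,3])@T[:3,:3]
    return np.c_[f['fx']*c[:,0]/c[:,2]+f['cx'],f['fy']*c[:,1]/c[:,2]+f['cy']]
def ray(f,u,v,z):
    T=f['T'];d=T[:3,:3]@np.array([(u-f['cx'])/f['fx'],(v-f['cy'])/f['fy'],1])
    return (T[:3,3]+d*(z-T[2,3])/d[2])[:2]
def hull(f,n,xy,z0=0):
    X=np.concatenate([np.c_[xy[0]+d/2e3*np.cos(A),xy[1]+d/2e3*np.sin(A),0*A+z/1e3+z0] for z,d in P[n]])
    return cv2.convexHull(proj(f,X).astype(np.float32))
def iou(f,n,xy,m,z0=0):
    h=hull(f,n,xy,z0);r=np.zeros((480,640),np.uint8)
    cv2.fillConvexPoly(r,np.round(h*256).astype(np.int32),255,cv2.LINE_AA,8);r=r/255.
    return np.minimum(r,m).sum()/np.maximum(r,m).sum()
def fit(f,n,r,z0=0):
    m=r['pixels'].astype(float);b=r['box']
    zc=P[n][-1][0]/2e3
    x0=ray(f,(b[0]+b[2])/2,(b[1]+b[3])/2,zc+z0)
    s=minimize(lambda p:-iou(f,n,p,m,z0),x0,method='Nelder-Mead',options=dict(initial_simplex=x0+np.array([[0,0],[.006,0],[0,.006]]),xatol=2e-4,fatol=1e-4))
    return s.x,-s.fun
E
python3 - <<'E'
from h import *
F={n:grab_frame(n) for n in('scene','top')}
V={n:f['img'].copy() for n,f in F.items()}
for t in P:
    o=[]
    for n,f in F.items():
        R=regions_of(f,t)
        if not R: continue
        x,q=fit(f,t,R[0]);o.append((n,x.round(4),round(q,2),round(R[0]['confidence'],2)))
        cv2.polylines(V[n],[hull(f,t,x).astype(int)],True,(0,0,255),1)
    print(t,*o)
cv2.imwrite('pics/fit.png',np.vstack([cv2.resize(V['scene'][180:340,110:520],(800,300)),cv2.resize(V['top'][180:340,140:500],(800,300))]))
E
```

```text
obj_macro_center ('scene', array([ 0.5675, -0.1294]), np.float64(0.95), 0.94) ('top', array([ 0.5687, -0.1281]), np.float64(0.89), 0.78)
obj_low_center ('scene', array([0.4517, 0.059 ]), np.float64(0.88), 0.6) ('top', array([0.4533, 0.0623]), np.float64(0.86), 0.87)
obj_medium_center ('scene', array([0.5769, 0.2753]), np.float64(0.89), 0.78) ('top', array([0.5761, 0.2769]), np.float64(0.78), 0.79)
obj_high_center ('scene', array([ 0.4345, -0.3304]), np.float64(0.82), 0.69) ('top', array([ 0.4354, -0.328 ]), np.float64(0.83), 0.61)
case_macro_floor ('scene', array([0.4501, 0.3304]), np.float64(0.88), 0.68) ('top', array([0.4542, 0.3305]), np.float64(0.93), 0.84)
case_low_floor ('scene', array([ 0.4489, -0.2063]), np.float64(0.95), 0.82) ('top', array([ 0.4495, -0.205 ]), np.float64(0.87), 0.81)
case_medium_floor ('top', array([0.4493, 0.1895]), np.float64(0.92), 0.85)
case_high_floor ('scene', array([ 0.6651, -0.0731]), np.float64(0.88), 0.69)
pot_wide_center ('scene', array([ 0.5593, -0.2594]), np.float64(0.89), 0.97) ('top', array([ 0.562 , -0.2595]), np.float64(0.87), 0.6)
pot_small_center ('scene', array([0.5564, 0.0172]), np.float64(0.91), 0.7) ('top', array([0.5587, 0.018 ]), np.float64(0.79), 0.58)
```

View pics/fit.png

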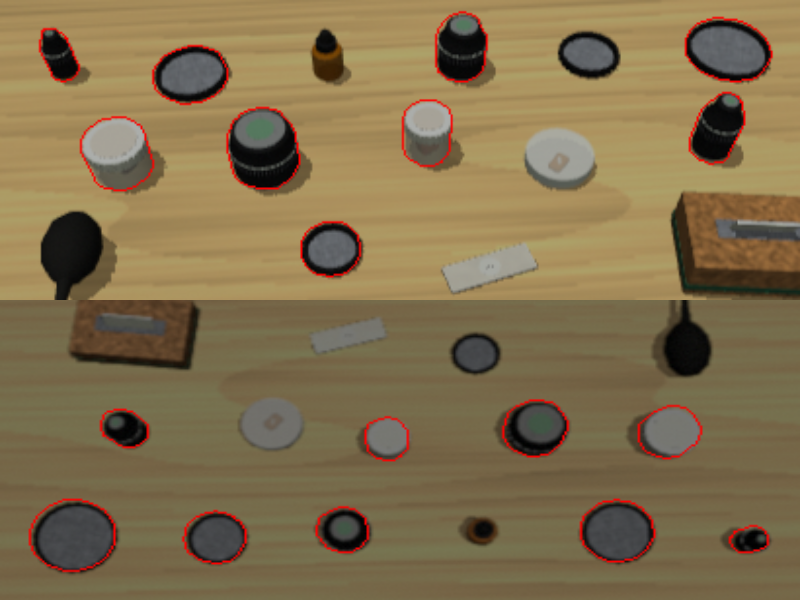

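Fits from both cameras agree to about 3 mm and match the picture. I'll go macro, low, medium, high. First, travel toward the macro lens.

Call:
{"name": "drive_tool", "arguments": {"rows": [[[0.45, -0.9, 0], 0.194, 1], [[0.45, -0.9, 0], 0.194, 1], [[0.45, -0.9, 0], 0.194, 1], [[0.45, -0.9, 0], 0.194, 1], [[0.45, -0.9, 0], 0.194, 1], [[0.45, -0.9, 0], 0.194, 1], [[0.45, -0.9, 0], 0.194, 1], [[0.45, -0.9, 0], 0.194, 1]], "newtons": 25}}

```text
t: 3.0
eef_pos: [0.3382, 0.373, 0.2272]
ee_rot: [-1.572, 0.001, 3.139]
force: [-0.1, 0.5, 0.1]
width: 0.0876
```

Call:
{"name": "drive_tool", "arguments": {"rows": [[[0.383, -0.837, 0], 0, 1], [[0.383, -0.837, 0], 0, 1], [[0.383, -0.837, 0], 0, 1], [[0.383, -0.837, 0], 0, 1], [[0.383, -0.837, 0], 0, 1], [[0.383, -0.837, 0], 0, 1]]}}

```text
t: 3.6
eef_pos: [0.4535, 0.1213, 0.2267]
ee_rot: [-1.571, 0.0, 3.141]
force: [-0.1, 1.2, 0.1]
width: 0.0876
```

Call:
{"name": "drive_tool", "arguments": {"rows": [[[0.383, -0.837, 0], 0, 1], [[0.383, -0.837, 0], 0, 1], [[0.383, -0.837, 0], 0, 1], [[0.383, -0.837, 0], 0, 1], [[0.383, -0.837, 0], 0, 1], [[0.383, -0.837, 0], 0, 1], [[0.383, -0.837, 0], 0, 1], [[0.383, -0.837, 0], 0, 1]]}}

```text
t: 4.4
eef_pos: [0.568, -0.128, 0.2257]
ee_rot: [-1.571, -0.001, 3.141]
force: [0.3, 0.6, 0.2]
width: 0.0873
```

Call:
{"name": "drive_tool", "arguments": {"rows": [[[0, 0, -0.167], 0, 1], [[0, 0, -0.333], 0, 1], [[0, 0, -0.45], 0, 1], [[0, 0, -0.55], 0, 1], [[0, 0, -0.65], 0, 1], [[0, 0, -0.713], 0, 1], [[0, 0, -0.713], 0, 1], [[0, 0, -0.713], 0, 0.5], [[0, 0, -0.713], 0, 0.5], [[0, 0, -0.713], 0, 0.5], [[0, 0, -0.713], 0, 0.5], [[0, 0, -0.713], 0, 0.5]]}}

```text
t: 5.6
eef_pos: [0.5681, -0.1284, 0.0138]
ee_rot: [-1.571, 0.002, -3.141]
force: [-1.1, 0.1, 6.3]
width: 0.0594
```

Call:
{"name": "drive_tool", "arguments": {"rows": [[[0, 0, 0], 0, 0.5], [[0, 0, 0.03], 0, 0.5], [[0, 0, 0.1], 0, 0.5], [[0, 0, 0.2], 0, 0.5], [[0, 0, 0.3], 0, 0.5], [[0, 0, 0.36], 0, 0.5], [[0, 0, 0.36], 0, 0.5]]}}

```text
t: 6.3
eef_pos: [0.569, -0.1284, 0.124]
ee_rot: [-1.571, 0.005, -3.142]
force: [0.2, -0.5, -1.6]
width: 0.0595
```

Call:
{"name": "drive_tool", "arguments": {"rows": [[[-0.03, 0.1, 0], 0, 0.5], [[-0.06, 0.2, 0], 0, 0.5], [[-0.09, 0.32, 0], 0, 0.5], [[-0.12, 0.44, 0], 0, 0.5], [[-0.15, 0.56, 0], 0, 0.5], [[-0.17, 0.66, 0], 0, 0.5], [[-0.19, 0.73, 0], 0, 0.5], [[-0.193, 0.765, 0], 0, 0.5]]}}

```text
t: 7.1
eef_pos: [0.5083, 0.1024, 0.1199]
ee_rot: [-1.57, -0.001, -3.14]
force: [0.9, 0.1, -2.2]
width: 0.0595
```

Call:
{"name": "drive_tool", "arguments": {"rows": [[[-0.03, 0.1, 0], 0, 0.5], [[-0.06, 0.2, 0], 0, 0.5], [[-0.09, 0.32, 0], 0, 0.5], [[-0.12, 0.44, 0], 0, 0.5], [[-0.15, 0.56, 0], 0, 0.5], [[-0.17, 0.66, 0], 0, 0.5], [[-0.19, 0.73, 0], 0, 0.5], [[-0.193, 0.765, 0], 0, 0.5], [[-0.193, 0.765, 0], 0, 0.5], [[-0.193, 0.765, 0], 0, 0.5]]}}

```text
t: 8.1
eef_pos: [0.4515, 0.3297, 0.1201]
ee_rot: [-1.57, -0.001, 3.141]
force: [0.3, 0.6, -2.0]
width: 0.0598
```

Call:
{"name": "drive_tool", "arguments": {"rows": [[[0, 0, -0.08], 0, 0.5], [[0, 0, -0.16], 0, 0.5], [[0, 0, -0.23], 0, 0.5], [[0, 0, -0.28], 0, 0.5], [[0, 0, -0.315], 0, 0.5], [[0, 0, -0.33], 0, 0.5], [[0, 0, -0.33], 0, 0.5], [[0, 0, -0.33], 0, 0.5]]}}

```text
t: 8.9
eef_pos: [0.452, 0.3308, 0.0223]
ee_rot: [-1.571, 0.001, 3.141]
force: [-0.4, -0.0, -2.4]
width: 0.0595
```

```bash
python3 - <<'E'
from h import *
f=grab_frame('scene')
print(get_state()['force'],get_state()['eef_pos'])
R=regions_of(f,'obj_macro_center')
v=f['img']
if R:
    x,q=fit(f,'obj_macro_center',R[0],.008);print(x,q,R[0]['confidence']);cv2.polylines(v,[hull(f,'obj_macro_center',x,.008).astype(int)],True,(0,0,255),1)
cv2.imwrite('pics/p1.png',cv2.resize(v[120:300,400:600],(667,600)))
E
```

```text
[ 0.31463164  0.27216322 -1.21217477] [0.45201273 0.33100992 0.02247352]
[0.45182663 0.33374666] 0.7191159160405595 0.7
```

View pics/p1.png

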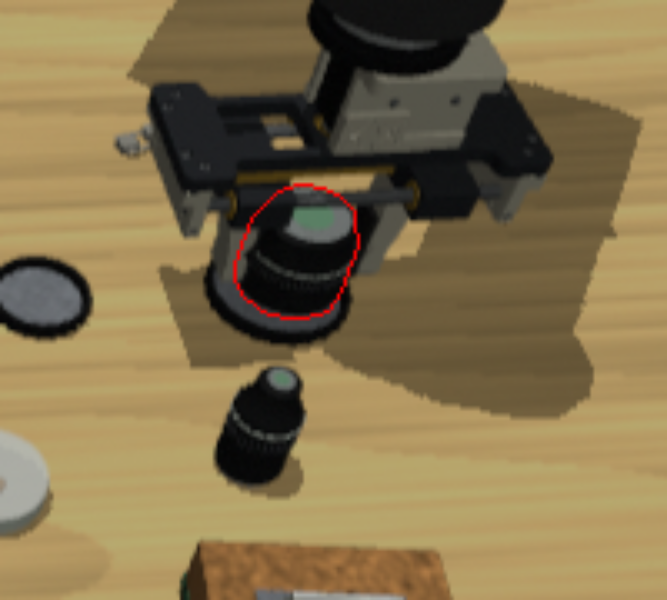

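```bash
python3 - <<'E'
from h import *
f=grab_frame('scene');v=f['img'][185:235,450:520];v=cv2.resize(v,None,fx=10,fy=10,interpolation=cv2.INTER_CUBIC)
def circ(x,y,d,z,c):
    p=proj(f,np.c_[x+d/2e3*np.cos(A),y+d/2e3*np.sin(A),0*A+z]);cv2.polylines(v,[((p-[450,185]+.5)*10).astype(int)],True,c,1)
circ(.452,.3305,82,.0,(0,0,255));circ(.452,.3305,76,.01,(0,255,255));circ(.452,.331,54,.0095,(0,255,0));circ(.452,.331,60,.0145,(255,255,0))
cv2.imwrite('pics/p2.png',v)
E
```

```text
(no output)
```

View pics/p2.png

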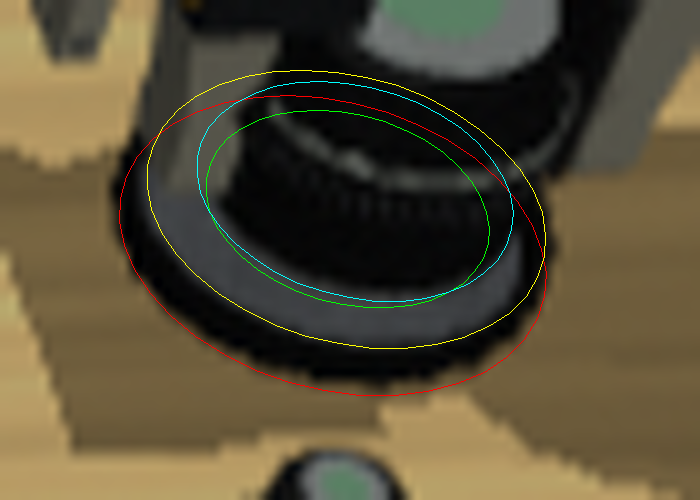

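Call:
{"name": "drive_tool", "arguments": {"rows": [[[-0.006, -0.007, -0.004], 0, 0.5], [[-0.006, -0.007, -0.008], 0, 0.5], [[-0.006, -0.007, -0.012], 0, 0.5], [[-0.006, -0.007, -0.015], 0, 0.5], [[-0.006, -0.007, -0.018], 0, 0.5], [[-0.006, -0.007, -0.018], 0, 0.5]]}}

```text
t: 9.65
eef_pos: [0.4497, 0.3286, 0.0168]
ee_rot: [-1.571, 0.0, -3.141]
force: [-3.0, -1.1, 5.8]
width: 0.0596
```

Call:
{"name": "drive_tool", "arguments": {"rows": [[[0, 0, 0], 0, 0.75], [[0, 0, 0], 0, 0.85], [[0, 0, 0], 0, 1], [[0, 0, 0], 0, 1], [[0, 0, 0.03], 0, 1], [[0, 0, 0.1], 0, 1], [[0, 0, 0.2], 0, 1], [[0, 0, 0.35], 0, 1], [[0, 0, 0.5], 0, 1], [[0, 0, 0.5], 0, 1]]}}

```text
t: 10.65
eef_pos: [0.4525, 0.3312, 0.1739]
ee_rot: [-1.579, 0.008, -3.14]
force: [0.0, 0.1, -0.6]
width: 0.0875
```

Call:
{"name": "drive_tool", "arguments": {"rows": [[[0.008, -0.15, 0], 0, 1], [[0.008, -0.3, 0], 0, 1], [[0.008, -0.45, 0], 0, 1], [[0.008, -0.6, 0], 0, 1], [[0.008, -0.75, 0], 0, 1], [[0.008, -0.85, 0], 0, 1], [[0.008, -0.895, 0], 0, 1], [[0.008, -0.895, 0], 0, 1], [[0.008, -0.895, 0], 0, 1], [[0.008, -0.895, 0], 0, 1]]}}

```text
t: 11.65
eef_pos: [0.4525, 0.061, 0.1664]
ee_rot: [-1.571, 0.0, -3.141]
force: [0.6, 0.0, 1.3]
width: 0.0872
```

```bash
python3 - <<'E'
from h import *
print(get_state()['eef_pos'])
f=grab_frame('scene');g=grab_frame('top');
def crop(f,u,v,w=64,h=54,s=6): return cv2.resize(f['img'][v-h//2:v+h//2,u-w//2:u+w//2],None,fx=s,fy=s,interpolation=cv2.INTER_CUBIC)
cv2.imwrite('pics/p3.png',np.hstack([crop(f,483,205),crop(g,173,305)]))
E
```

```text
[0.45248587 0.06100035 0.1664104 ]
```

View pics/p3.png

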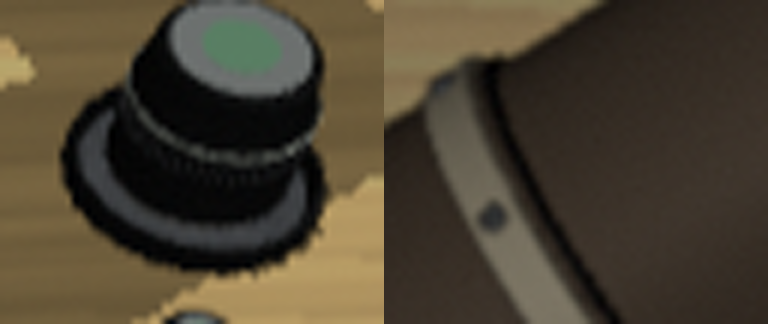

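The macro lens stands flat inside its rim. Now the low lens.

Call:
{"name": "drive_tool", "arguments": {"rows": [[[0, 0, -0.12], 0, 1], [[0, 0, -0.24], 0, 1], [[0, 0, -0.34], 0, 1], [[0, 0, -0.43], 0, 1], [[0, 0, -0.49], 0, 1], [[0, 0, -0.51], 0, 1], [[0, 0, -0.51], 0, 0.65], [[0, 0, -0.51], 0, 0.4], [[0, 0, -0.51], 0, 0.4], [[0, 0, -0.51], 0, 0.4], [[0, 0, -0.51], 0, 0.4], [[0, 0, -0.51], 0, 0.4]]}}

```text
t: 12.95
eef_pos: [0.4524, 0.06, 0.0137]
ee_rot: [-1.571, 0.001, -3.142]
force: [-1.6, -1.2, 4.6]
width: 0.0472
```

Call:
{"name": "drive_tool", "arguments": {"rows": [[[0, 0, 0], 0, 0.4], [[0, 0, 0.03], 0, 0.4], [[0, 0, 0.1], 0, 0.4], [[0, 0, 0.2], 0, 0.4], [[0, 0, 0.3], 0, 0.4], [[0, 0, 0.36], 0, 0.4], [[0, 0, 0.36], 0, 0.4], [[0, 0, 0.36], 0, 0.4]]}}

```text
t: 13.75
eef_pos: [0.4519, 0.0601, 0.1214]
ee_rot: [-1.572, 0.0, 3.141]
force: [0.0, -0.3, -2.3]
width: 0.0481
```

Call:
{"name": "drive_tool", "arguments": {"rows": [[[-0.01, -0.1, 0], 0, 0.4], [[-0.01, -0.2, 0], 0, 0.4], [[-0.01, -0.32, 0], 0, 0.4], [[-0.01, -0.44, 0], 0, 0.4], [[-0.01, -0.56, 0], 0, 0.4], [[-0.01, -0.68, 0], 0, 0.4], [[-0.01, -0.78, 0], 0, 0.4], [[-0.01, -0.85, 0], 0, 0.4], [[-0.01, -0.886, 0], 0, 0.4], [[-0.01, -0.886, 0], 0, 0.4], [[-0.01, -0.886, 0], 0, 0.4], [[-0.01, -0.886, 0], 0, 0.4]]}}

```text
t: 14.95
eef_pos: [0.449, -0.205, 0.1209]
ee_rot: [-1.571, -0.001, -3.141]
force: [0.7, 0.0, -1.3]
width: 0.0477
```

Call:
{"name": "drive_tool", "arguments": {"rows": [[[0, 0, -0.08], 0, 0.4], [[0, 0, -0.16], 0, 0.4], [[0, 0, -0.23], 0, 0.4], [[0, 0, -0.28], 0, 0.4], [[0, 0, -0.315], 0, 0.4], [[0, 0, -0.33], 0, 0.4], [[0, 0, -0.33], 0, 0.4], [[0, 0, -0.33], 0, 0.4]]}}

```text
t: 15.75
eef_pos: [0.4497, -0.2056, 0.0228]
ee_rot: [-1.571, 0.001, -3.141]
force: [0.2, 0.0, -2.3]
width: 0.0477
```

```bash
cat >> h.py <<'E'
def check(lens,case,u,v,lz,out,s=10,w=70,h=56):
    st=get_state();e=st['eef_pos'];print(e,st['force'])
    f=grab_frame('scene');v0=v-h//2;u0=u-w//2
    I=cv2.resize(f['img'][v0:v0+h,u0:u0+w],None,fx=s,fy=s,interpolation=cv2.INTER_CUBIC)
    def circ(x,y,d,z,c):
        p=proj(f,np.c_[x+d/2e3*np.cos(A),y+d/2e3*np.sin(A),0*A+z]);cv2.polylines(I,[((p-[u0,v0]+.5)*s).astype(int)],True,c,1)
    D=P[case][0][1];circ(*CASE[case],D,0,(0,0,255));circ(*CASE[case],D-6,.01,(0,255,255))
    for z,d in P[lens][:2]: circ(e[0],e[1],d,lz+z/1e3,(0,255,0))
    cv2.imwrite(out,I)
CASE={'case_low_floor':(.449,-.2055),'case_medium_floor':(.4493,.1895),'case_high_floor':(.6651,-.0731)}
E
python3 -c "
from h import *
check('obj_low_center','case_low_floor',208,215,.009,'pics/p4.png')"
```

```text
[ 0.44972191 -0.20563542  0.02284891] [ 0.20044588  0.00327755 -2.25330475]
```

View pics/p4.png

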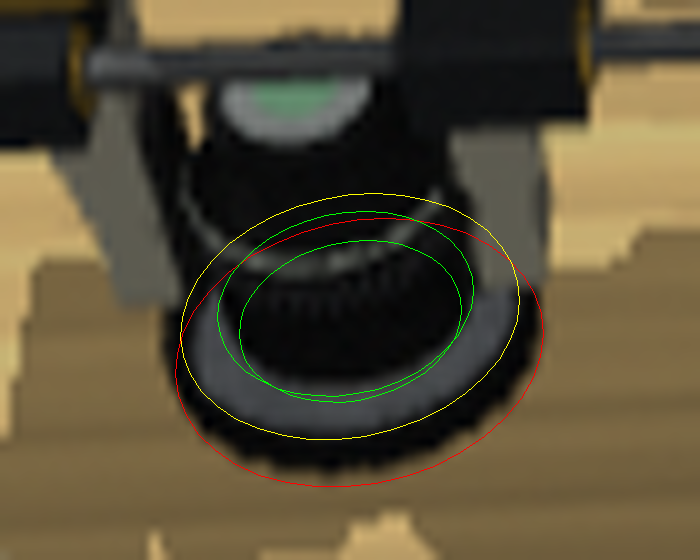

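Lens and cup are offset from the prediction by the same amount (camera bias), so they're centred relative to each other. Lowering.

Call:
{"name": "drive_tool", "arguments": {"rows": [[[0, 0, -0.004], 0, 0.4], [[0, 0, -0.008], 0, 0.4], [[0, 0, -0.012], 0, 0.4], [[0, 0, -0.015], 0, 0.4], [[0, 0, -0.019], 0, 0.4], [[0, 0, -0.019], 0, 0.4]]}}

```text
t: 16.4
eef_pos: [0.4492, -0.2058, 0.0168]
ee_rot: [-1.571, -0.0, -3.142]
force: [-1.6, 0.8, 2.8]
width: 0.0479
```

Call:
{"name": "drive_tool", "arguments": {"rows": [[[0, 0, 0], 0, 0.6], [[0, 0, 0], 0, 0.75], [[0, 0, 0], 0, 0.85], [[0, 0, 0], 0, 0.85], [[0, 0, 0.03], 0, 0.85], [[0, 0, 0.1], 0, 0.85], [[0, 0, 0.2], 0, 0.85], [[0, 0, 0.35], 0, 0.85], [[0, 0, 0.5], 0, 0.85], [[0, 0, 0.5], 0, 0.85]]}}

```text
t: 17.4
eef_pos: [0.4528, -0.2066, 0.1736]
ee_rot: [-1.569, 0.011, -3.14]
force: [0.7, 0.2, -1.0]
width: 0.0742
```

Call:
{"name": "drive_tool", "arguments": {"rows": [[[0.212, 0.803, 0], 0, 0.85], [[0.212, 0.803, 0], 0, 0.85], [[0.212, 0.803, 0], 0, 0.85], [[0.212, 0.803, 0], 0, 0.85], [[0.212, 0.803, 0], 0, 0.85], [[0.212, 0.803, 0], 0, 0.85], [[0.212, 0.803, 0], 0, 0.85]]}}

```text
t: 18.1
eef_pos: [0.5127, 0.0364, 0.1668]
ee_rot: [-1.571, -0.0, -3.139]
force: [-0.4, -0.2, 0.2]
width: 0.0746
```

Call:
{"name": "drive_tool", "arguments": {"rows": [[[0.212, 0.803, 0], 0, 0.85], [[0.212, 0.803, 0], 0, 0.85], [[0.212, 0.803, 0], 0, 0.85], [[0.212, 0.803, 0], 0, 0.85], [[0.212, 0.803, 0], 0, 0.85], [[0.212, 0.803, 0], 0, 0.85], [[0.212, 0.803, 0], 0, 0.85], [[0.212, 0.803, 0], 0, 0.85], [[0.212, 0.803, 0], 0, 0.85]]}}

```text
t: 19.0
eef_pos: [0.5764, 0.2744, 0.167]
ee_rot: [-1.571, 0.0, 3.14]
force: [-0.4, 0.0, 0.5]
width: 0.0745
```

```bash
python3 - <<'E'
from h import *
print(get_state()['eef_pos'])
f=grab_frame('scene')
for t in('obj_medium_center','obj_low_center','case_medium_floor'):
    for r in regions_of(f,t)[:1]: print(t,fit(f,t,r,.003 if 'low' in t else 0),r['confidence'])
v=f['img']
cv2.imwrite('pics/p5.png',np.hstack([cv2.resize(v[185:245,170:250],(400,300)),cv2.resize(v[190:280,420:540],(400,300))]))
E
```

```text
[0.57637669 0.27441008 0.16701806]
obj_medium_center (array([0.5746307, 0.2760161]), np.float64(0.8369134870583653)) 0.85
obj_low_center (array([ 0.44774346, -0.20499765]), np.float64(0.8389510334098823)) 0.9
case_medium_floor (array([0.44692807, 0.18809464]), np.float64(0.9381248649324947)) 0.75
```

View pics/p5.png

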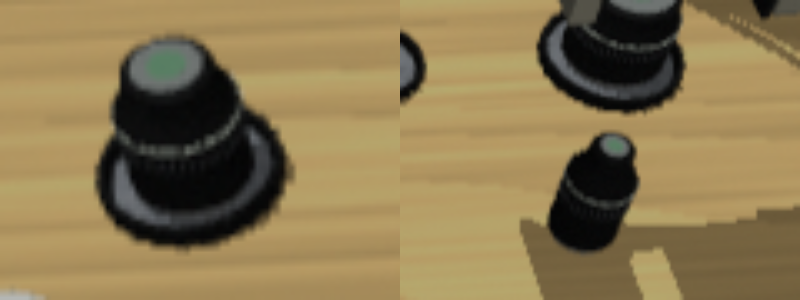

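Call:
{"name": "drive_tool", "arguments": {"rows": [[[0, 0, -0.12], 0, 0.85], [[0, 0, -0.24], 0, 0.85], [[0, 0, -0.34], 0, 0.85], [[0, 0, -0.43], 0, 0.85], [[0, 0, -0.485], 0, 0.85], [[0, 0, -0.5], 0, 0.85], [[0, 0, -0.5], 0, 0.55], [[0, 0, -0.5], 0, 0.28], [[0, 0, -0.5], 0, 0.28], [[0, 0, -0.5], 0, 0.28], [[0, 0, -0.5], 0, 0.28], [[0, 0, -0.5], 0, 0.28]]}}

```text
t: 20.4
eef_pos: [0.5766, 0.2761, 0.0172]
ee_rot: [-1.571, 0.001, -3.142]
force: [-0.4, 0.3, 3.4]
width: 0.0366
```

Call:
{"name": "drive_tool", "arguments": {"rows": [[[0, 0, 0], 0, 0.28], [[0, 0, 0.03], 0, 0.28], [[0, 0, 0.1], 0, 0.28], [[0, 0, 0.2], 0, 0.28], [[0, 0, 0.3], 0, 0.28], [[0, 0, 0.36], 0, 0.28], [[0, 0, 0.36], 0, 0.28], [[0, 0, 0.36], 0, 0.28]]}}

```text
t: 21.2
eef_pos: [0.5761, 0.2761, 0.1246]
ee_rot: [-1.571, 0.0, 3.141]
force: [0.5, 1.0, -1.1]
width: 0.0364
```

Call:
{"name": "drive_tool", "arguments": {"rows": [[[-0.08, -0.05, 0], 0, 0.28], [[-0.18, -0.12, 0], 0, 0.28], [[-0.28, -0.19, 0], 0, 0.28], [[-0.37, -0.255, 0], 0, 0.28], [[-0.42, -0.29, 0], 0, 0.28], [[-0.424, -0.294, 0], 0, 0.28], [[-0.424, -0.294, -0.08], 0, 0.28], [[-0.424, -0.294, -0.16], 0, 0.28], [[-0.424, -0.294, -0.24], 0, 0.28], [[-0.424, -0.294, -0.3], 0, 0.28], [[-0.424, -0.294, -0.328], 0, 0.28], [[-0.424, -0.294, -0.328], 0, 0.28]]}}

```text
t: 22.4
eef_pos: [0.4486, 0.1872, 0.0246]
ee_rot: [-1.568, -0.003, 3.141]
force: [-0.2, -0.3, -1.1]
width: 0.0367
```

```bash
python3 -c "
from h import *
check('obj_medium_center','case_medium_floor',410,203,.009,'pics/p6.png')"
```

```text
[0.44856692 0.1872081  0.0245933 ] [-0.21806474 -0.26345194 -1.1187704 ]
```

View pics/p6.png

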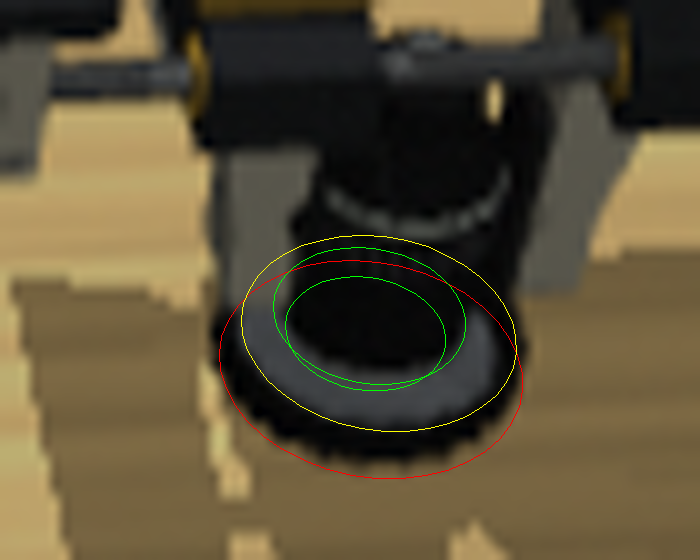

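Call:
{"name": "drive_tool", "arguments": {"rows": [[[0, 0, -0.004], 0, 0.28], [[0, 0, -0.008], 0, 0.28], [[0, 0, -0.012], 0, 0.28], [[0, 0, -0.016], 0, 0.28], [[0, 0, -0.019], 0, 0.28], [[0, 0, -0.021], 0, 0.28], [[0, 0, -0.021], 0, 0.28]]}}

```text
t: 23.15
eef_pos: [0.4492, 0.1879, 0.0201]
ee_rot: [-1.571, 0.0, -3.141]
force: [-0.9, -0.3, 3.5]
width: 0.0364
```

Call:
{"name": "drive_tool", "arguments": {"rows": [[[0, 0, 0], 0, 0.5], [[0, 0, 0], 0, 0.65], [[0, 0, 0], 0, 0.75], [[0, 0, 0], 0, 0.75], [[0, 0, 0.03], 0, 0.75], [[0, 0, 0.1], 0, 0.75], [[0, 0, 0.2], 0, 0.75], [[0, 0, 0.35], 0, 0.75], [[0, 0, 0.5], 0, 0.75], [[0, 0, 0.5], 0, 0.75]]}}

```text
t: 24.15
eef_pos: [0.4522, 0.19, 0.1769]
ee_rot: [-1.577, 0.009, -3.141]
force: [0.7, 0.4, -0.5]
width: 0.0658
```

Call:
{"name": "drive_tool", "arguments": {"rows": [[[-0.022, -0.862, 0], 0, 0.75], [[-0.022, -0.862, 0], 0, 0.75], [[-0.022, -0.862, 0], 0, 0.75], [[-0.022, -0.862, 0], 0, 0.75], [[-0.022, -0.862, 0], 0, 0.75], [[-0.022, -0.862, 0], 0, 0.75], [[-0.022, -0.862, 0], 0, 0.75]]}}

```text
t: 24.85
eef_pos: [0.4423, -0.0723, 0.1703]
ee_rot: [-1.571, 0.001, 3.138]
force: [-0.8, 1.4, -0.2]
width: 0.0656
```

Call:
{"name": "drive_tool", "arguments": {"rows": [[[-0.022, -0.862, 0], 0, 0.75], [[-0.022, -0.862, 0], 0, 0.75], [[-0.022, -0.862, 0], 0, 0.75], [[-0.022, -0.862, 0], 0, 0.75], [[-0.022, -0.862, 0], 0, 0.75], [[-0.022, -0.862, 0], 0, 0.75], [[-0.022, -0.862, 0], 0, 0.75], [[-0.022, -0.862, 0], 0, 0.75], [[-0.022, -0.862, 0], 0, 0.75], [[-0.022, -0.862, 0], 0, 0.75]]}}

```text
t: 25.85
eef_pos: [0.4365, -0.328, 0.1702]
ee_rot: [-1.571, 0.001, -3.139]
force: [-0.2, 0.2, 0.6]
width: 0.0657
```

```bash
python3 - <<'E'
from h import *
print(get_state()['eef_pos'])
f=grab_frame('scene')
for t in('obj_high_center','case_high_floor','obj_medium_center'):
    for r in regions_of(f,t)[:1]: print(t,fit(f,t,r,.003 if 'medium' in t else 0),r['confidence'])
v=f['img']
cv2.imwrite('pics/p7.png',np.hstack([cv2.resize(v[170:260,100:220],(400,300)),cv2.resize(v[160:250,360:480],(400,300))]))
E
```

```text
[ 0.43654326 -0.32801507  0.17023305]
obj_high_center (array([ 0.43340741, -0.33099354]), np.float64(0.8154773266435797)) 0.55
case_high_floor (array([ 0.66552174, -0.07232497]), np.float64(0.8919791357101136)) 0.96
obj_medium_center (array([0.44794472, 0.18949526]), np.float64(0.8880467005192121)) 0.91
```

View pics/p7.png

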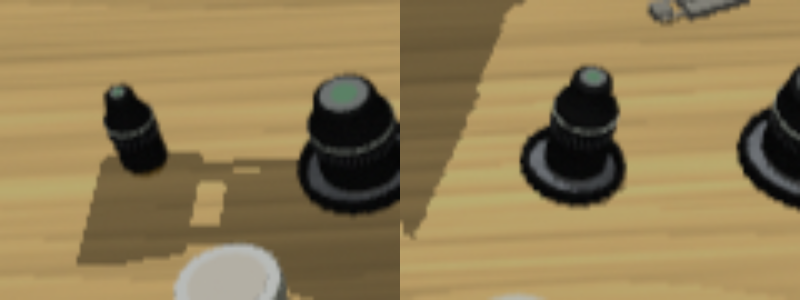

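Call:
{"name": "drive_tool", "arguments": {"rows": [[[-0.003, -0.004, -0.12], 0, 0.75], [[-0.003, -0.004, -0.24], 0, 0.75], [[-0.003, -0.004, -0.36], 0, 0.75], [[-0.003, -0.004, -0.45], 0, 0.7], [[-0.003, -0.004, -0.51], 0, 0.65], [[-0.003, -0.004, -0.527], 0, 0.55], [[-0.003, -0.004, -0.527], 0, 0.45], [[-0.003, -0.004, -0.527], 0, 0.38], [[-0.003, -0.004, -0.527], 0, 0.34], [[-0.003, -0.004, -0.527], 0, 0.31], [[-0.003, -0.004, -0.527], 0, 0.28], [[-0.003, -0.004, -0.527], 0, 0.25]], "newtons": 15}}

```text
t: 27.25
eef_pos: [0.4357, -0.3308, 0.0127]
ee_rot: [-1.57, 0.001, -3.141]
force: [-0.5, 1.0, 6.1]
width: 0.0266
```

Call:
{"name": "drive_tool", "arguments": {"rows": [[[0, 0, 0], 0, 0.2], [[0, 0, 0], 0, 0.18], [[0, 0, 0], 0, 0.18], [[0, 0, 0], 0, 0.18], [[0, 0, 0.03], 0, 0.18], [[0, 0, 0.1], 0, 0.18], [[0, 0, 0.2], 0, 0.18], [[0, 0, 0.3], 0, 0.18], [[0, 0, 0.36], 0, 0.18], [[0, 0, 0.36], 0, 0.18], [[0, 0, 0.36], 0, 0.18]]}}

```text
t: 28.35
eef_pos: [0.4349, -0.3303, 0.1201]
ee_rot: [-1.571, 0.001, 3.141]
force: [-0.6, 0.5, -2.3]
width: 0.0265
```

```bash
python3 - <<'E'
from h import *
s=get_state();print(s['eef_pos'],s['width'],s['force'])
v=grab_frame('scene')['img']
cv2.imwrite('pics/p8.png',cv2.resize(v[130:290,60:260],(600,480)))
E
```

```text
[ 0.43494636 -0.33034692  0.1201185 ] 0.02652590715064802 [-0.62927572  0.46311063 -2.29545058]
```

View pics/p8.png

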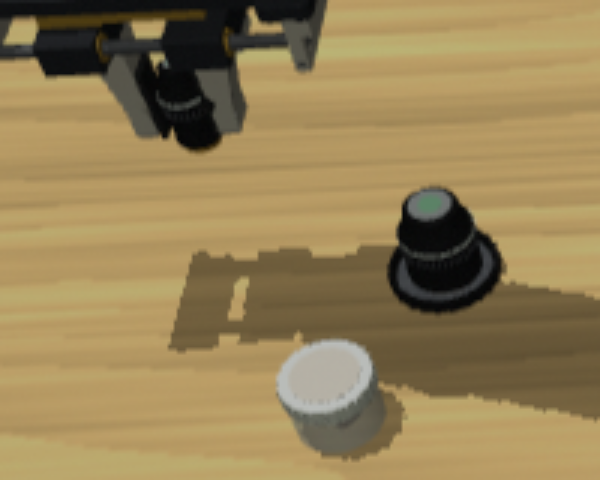

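Call:
{"name": "drive_tool", "arguments": {"rows": [[[0.05, 0.055, 0], 0, 0.18], [[0.13, 0.144, 0], 0, 0.18], [[0.22, 0.244, 0], 0, 0.18], [[0.31, 0.344, 0], 0, 0.18], [[0.4, 0.444, 0], 0, 0.18], [[0.49, 0.544, 0], 0, 0.18], [[0.58, 0.644, 0], 0, 0.18], [[0.66, 0.733, 0], 0, 0.18], [[0.72, 0.8, 0], 0, 0.18], [[0.772, 0.857, 0], 0, 0.18], [[0.772, 0.857, 0], 0, 0.18], [[0.772, 0.857, 0], 0, 0.18]]}}

```text
t: 29.6
eef_pos: [0.6658, -0.0731, 0.1179]
ee_rot: [-1.57, -0.003, -3.141]
force: [-0.0, 0.3, 0.1]
width: 0.0264
```

Call:
{"name": "drive_tool", "arguments": {"rows": [[[0, 0, -0.08], 0, 0.18], [[0, 0, -0.16], 0, 0.18], [[0, 0, -0.23], 0, 0.18], [[0, 0, -0.28], 0, 0.18], [[0, 0, -0.315], 0, 0.18], [[0, 0, -0.33], 0, 0.18], [[0, 0, -0.33], 0, 0.18], [[0, 0, -0.33], 0, 0.18]]}}

```text
t: 30.4
eef_pos: [0.6673, -0.0735, 0.0216]
ee_rot: [-1.571, 0.001, -3.142]
force: [0.4, 0.0, -0.3]
width: 0.0264
```

```bash
python3 -c "
from h import *
check('obj_high_center','case_high_floor',281,306,.009,'pics/p9.png')"
```

```text
[ 0.66727198 -0.07346439  0.02159629] [ 0.35977824  0.00783994 -0.28657464]
```

View pics/p9.png

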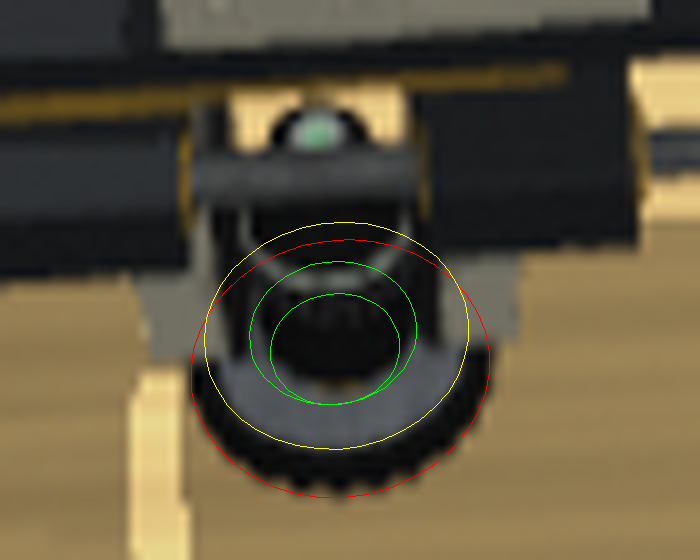

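Call:
{"name": "drive_tool", "arguments": {"rows": [[[0, 0, -0.004], 0, 0.18], [[0, 0, -0.008], 0, 0.18], [[0, 0, -0.012], 0, 0.18], [[0, 0, -0.016], 0, 0.18], [[0, 0, -0.019], 0, 0.18], [[0, 0, -0.02], 0, 0.18], [[0, 0, -0.02], 0, 0.18]]}}

```text
t: 31.15
eef_pos: [0.6668, -0.0734, 0.0157]
ee_rot: [-1.571, 0.0, -3.141]
force: [-2.5, 1.0, 6.4]
width: 0.0268
```

Contact made. Release gently, rise, and back the arm away for a final look.

Call:
{"name": "drive_tool", "arguments": {"rows": [[[0, 0, 0], 0, 0.36], [[0, 0, 0], 0, 0.45], [[0, 0, 0], 0, 0.55], [[0, 0, 0], 0, 0.65], [[0, 0, 0], 0, 0.7], [[0, 0, 0.03], 0, 0.7], [[0, 0, 0.1], 0, 0.7], [[0, 0, 0.2], 0, 0.7], [[0, 0, 0.35], 0, 0.7], [[0, 0, 0.5], 0, 0.7], [[0, 0, 0.65], 0, 0.7], [[0, 0, 0.65], 0, 0.7]]}}

```text
t: 32.35
eef_pos: [0.6703, -0.0737, 0.2188]
ee_rot: [-1.571, 0.013, -3.141]
force: [0.9, -0.4, 0.1]
width: 0.0616
```

Call:
{"name": "drive_tool", "arguments": {"rows": [[[-0.2, 0.9, 0.1], 0, 0.7], [[-0.2, 0.9, 0.1], 0, 0.7], [[-0.2, 0.9, 0.1], 0, 0.7], [[-0.2, 0.9, 0.1], 0, 0.7], [[-0.2, 0.9, 0.1], 0, 0.7], [[-0.2, 0.9, 0.1], 0, 0.7], [[-0.2, 0.9, 0.1], 0, 0.7], [[-0.2, 0.9, 0.1], 0, 0.7]]}}

```text
t: 33.15
eef_pos: [0.6064, 0.1973, 0.2402]
ee_rot: [-1.571, 0.0, -3.14]
force: [0.0, -1.0, 0.6]
width: 0.0613
```

Call:
{"name": "drive_tool", "arguments": {"rows": [[[-0.6, 0.9, 0.1], 0, 0.7], [[-0.6, 0.9, 0.1], 0, 0.7], [[-0.6, 0.9, 0.1], 0, 0.7], [[-0.6, 0.9, 0.1], 0, 0.7], [[-0.6, 0.9, 0.1], 0, 0.7], [[-0.6, 0.9, 0.1], 0, 0.7], [[-0.6, 0.9, 0.1], 0, 0.7], [[-0.6, 0.9, 0.1], 0, 0.7], [[-0.6, 0.9, 0.1], 0, 0.7], [[-0.6, 0.9, 0.1], 0, 0.7]]}}

```text
t: 34.15
eef_pos: [0.4275, 0.4652, 0.2697]
ee_rot: [-1.57, -0.0, 3.14]
force: [-0.3, -0.6, -0.1]
width: 0.0612
```

```bash
python3 - <<'E'
from h import *
s=get_state();print(s['t'],s['eef_pos'])
F={n:grab_frame(n) for n in('scene','top')}
for t in list(P)[:4]+list(P)[8:]:
    for n,f in F.items():
        for r in regions_of(f,t)[:1]: x,q=fit(f,t,r,.003 if 'obj' in t else 0);print(t,n,x.round(4),round(q,2))
cv2.imwrite('pics/end.png',np.vstack([cv2.resize(F['scene']['img'][180:340,110:520],(800,300),interpolation=cv2.INTER_CUBIC),cv2.resize(F['top']['img'][180:340,140:500],(800,300))]))
E
```

```text
34.15 [0.42752497 0.46524541 0.26965005]
obj_macro_center scene [0.4487 0.3312] 0.94
obj_macro_center top [0.452  0.3296] 0.85
obj_low_center scene [ 0.4489 -0.205 ] 0.92
obj_low_center top [ 0.4494 -0.2038] 0.93
obj_medium_center scene [0.4472 0.1899] 0.85
obj_medium_center top [0.4494 0.1902] 0.86
obj_high_center scene [ 0.6657 -0.0723] 0.85
obj_high_center top [ 0.6666 -0.0708] 0.82
pot_wide_center scene [ 0.6449 -0.0665] 0.32
pot_wide_center top [ 0.5611 -0.2574] 0.84
pot_small_center scene [0.557  0.0172] 0.88
pot_small_center top [0.5595 0.018 ] 0.79
```

View pics/end.png

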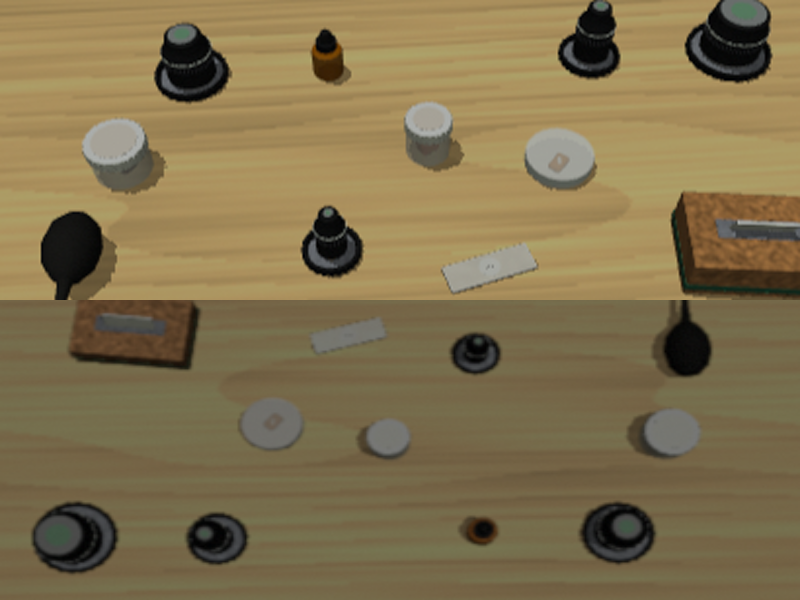

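All four lenses stand upright in their own cups, and the pots haven't moved.

```bash
python3 -c "
from station import *
print(job_done())"
```

```text
the job is handed in; nothing more can be done
None
```

All four lenses are in their own case bases, glass up. I placed them widest first (macro, low, medium, high), lowered each until light floor contact of 3–6 N, then released it. The job was handed in at about 34 s of robot time, with the arm clear of everything.

**Last checks:**
- **Lenses:** the final picture shows all four upright inside their rims. Both cameras put each within about 2–3 mm of its cup centre, against 8 mm of play.
- **Pots:** both stand where they were, to within about 2 mm.
- **Disagreements:** the scene camera's last report for the wide pot was a false detection (fit 0.32, near the high case). The top camera and the picture both show that pot unmoved. The two cameras also differ by about 2–3 mm in x, in line with the calibration.

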